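# Seat an optical cell in a photometer with its clear faces across the beam

### The job

Take the blue-capped optical cell out of the white stand and seat it fully home in the square well of the photometer, upright, with its two clear faces looking at the lamp and the detector. The black carriage that holds the well can stand anywhere in its travel along the beam, so feel for the well, then press the cell gently down past the spring until it rests on the bottom, and let go. The cell is glass: never force it, and leave the grey-capped cell and the other things where they are.

Things in the scene. Friction and masses are not known exactly. Their poses are not given: they have to be found in the camera images.
- cell: sample cell: square glass optical cell, blue cap, 92 mm high, about 90 g. Glass 24 x 24 mm up to 66 mm; its lowest 2 mm taper to 22 x 22 mm. Origin: centre of the foot's underside, z up. Clear faces at +y and -y (light passes along the cell's y; either way round is the same); faces at +x and -x are black and ribbed. A broken white bar on top of the cap lies along y
- cap (a point): centre of the sample cell's blue cap: 26 x 26 x 26 mm, from 66 to 92 mm above the foot. Hold the cell here, across either pair of flat sides. Axes as the cell's
- blank_cell: blank cell, same size and shape but with a grey cap; it stays in the stand. Origin: centre of its foot's underside
- stand: fixed white stand, 62 x 170 x 20 mm, with two round pockets of 38 mm diameter, 10 mm deep, at y = -45 and +45 mm; a cell stands in each, turned any way. Origin: centre of its underside; z up, y along its length.
- reader: fixed photometer: white base 130 x 250 x 22 mm, grey lamp housing at +y and detector housing at -y, inner faces at y = +-69 mm, tops at z = 87 mm. Origin: centre of the base's underside, z up. Between them a black carriage holds the square well. The glass cell must not be pressed on any part of the reader with more than 25 N
- beam (a point): middle of the light beam, x = 0, y = 0, z = 72 mm in the reader's frame. The beam runs along y; a lens barrel of 22 mm diameter reaches in from each housing to y = +-56 mm. Axes as the reader's
- track (a point): middle of the carriage's travel, at the height of its level top (z = 56 mm in the reader's frame). Carriage 62 mm (x) by 90 mm (y), slides along y, stiffly (about 16 N to shift it). It may stand anywhere from y = -16 to +16 mm: its place is NOT REPORTED, find it by feel or by eye. Axes as the reader's
- seat (a point): centre of the well's bottom when the carriage is at mid-travel (x = 0, y = 0, z = 28 mm in the reader's frame); the true bottom is at this height, up to 16 mm off along y. Well 25.5 x 25.5 mm, 28 mm deep, sides along the reader's x and y, straight sharp-edged walls. A sprung plunger in its -x wall, 12 mm above the bottom, holds up a cell merely put in; it yields when pressed with 3 to 8 N
- vial_a: small vial with a purple cap, 22 mm diameter, 47 mm high, standing to the right of the reader; origin: centre of its underside
- vial_b: small vial with a blue cap, 22 mm diameter, 47 mm high, standing beside vial_a; origin: centre of its underside
Mind the look-alikes: they are no part of the job. Leave any green look-alike of the blank_cell alone.

How it is judged:
By the outcome, as a careful person would: the job done as asked, in the order asked, and still so for the second after the job is handed in, with the robot touching nothing.
It also fails if it takes over 72 s, if anything falls off the work surface, if the arm or the gripper's body presses on something with over 40 N, if the wrist force passes 120 N, or if a joint passes its speed limit or range.

### The arm

A 6-joint arm with a two-finger parallel gripper is mounted at the origin on the work surface; the furniture and walls round the work are solid. World frame = base frame: x ahead of the robot, y to its left, z up, the work surface at z = 0. Lengths are in m, angles in rad, forces in N, time in s.
With the tool pointing down it reaches from about 0.4 to 0.825 m from the base axis. Payload 7 kg.
Tool frame: the origin (TCP) lies at the centre of the arm's flange, where the gripper is bolted on; the fingertips stand 178 mm ahead of it and the grasp point (between the pads) lies arm.tcp_to_grasp ahead of it (arm.tcp_to_grasp is the distance from the TCP to the grasp point, in m); z points along the fingers, y is the direction in which the jaws open and shut (so a half turn about z gives the same grasp; the last joint's range is limited). The gripper opens to 88 mm and grips with 3 to 60 N. Pads are 19 mm wide; open, the fingers measure 130 mm over their backs; the gripper's body (78 mm by 193 mm) begins 47 mm behind the grasp point.
Start: joints at [0.288, 0.359, 0.012, 0, -1.224, -0.288], TCP at [0.675, -0, 0.405] pointing down, gripper open.
Joint ranges: [-3.07, 3.07], [-1.43, 2.12], [-1.02, 1.25], [-3.03, 1.67], [-3.05, -0], [-3.03, 3.03]. Speed limits (rad/s): [2.39, 2.39, 3.01, 3.14, 3.14, 3.14].

### API

Orientations are given as [roll, pitch, yaw] about the fixed x, y, z axes, in that order (R = Rz(yaw) Ry(pitch) Rx(roll)).
In Python, from station import arm gives the robot as it stands.
- The arm moves only by the tool move_arm, never from a script. Its argument "deltas" is a list of rows, each a list of 6 numbers: the shift along the world's x, y, z in mm, then the turn, a rotation vector about the world's x, y, z in degrees. In form: [[tx, ty, tz, ax, ay, az], ...]. A call has exactly 5 rows; each row shifts and turns the commanded pose from where the row before left it; what a row does not reach is not made up. A row lasts 1/12 s, in which the tool goes at most 41.7 mm and 7.16 degrees, less where a joint would pass 70% of its speed; a pose out of reach is approached as far as the arm can. A call with a gripper value outside its range is refused whole. "claw" is the closure in counts, from 0 (fully open) to 255 (shut), set as the call begins (left out, the last holds). The fingers move at their own pace and stop on an object; "squeeze" is the grip in N (left out, the last holds). Time passes only in rows, so rows that do not move let the fingers close, or fill a call up. It gives the time, the measured TCP pose, the force and the opening at its end, in the units of the state.
- arm.get_state(): the state, without advancing time (a new reading comes with each control period).
- arm.grab_frame(name): name is "scene" or "side" or "wrist"; returns the picture (420x560x3 uint8, red, green, blue); there is no depth.
- arm.calibration(name): a dict with "intrinsics" (3x3 intrinsics, pixels), "T" (4x4, takes a point from camera to world coordinates); the wrist camera has in their place "mount" (4x4, takes a point from camera to tool coordinates, whose origin is the TCP and whose axes are the flange's). Camera axes: x right, y up, looking along -z (the intrinsics and any distortion apply to the point x, -y, -z); pixel columns grow to the right and rows downward; lengths in m; the calibration is good to about 2 mm. A picture is of the moment at which its call begins: read the wrist's pose just before it. calibration takes no time and is no camera call.
- arm.job_done(): hands the job in, once; it reports no verdict.
Trained networks look in the newest picture that a camera, given by its name, has taken for a name from the list of things; names that differ only in an ending like _2 or _b are one class to them, and where a whole thing is asked for, a point or a joint stands for the part that bears it (a point fixed in the world has none). Each returns a list of dicts, best first, with "score" (0 to 1); they miss things now and then, are a little off and sometimes report something else, mostly with a low value. They report only what shows in the picture. A call takes as long as a camera call. They do not tell look-alikes from the thing itself.
- arm.spot_in(thing, camera): "xy" ([column, row] in pixels, amid what is visible of it).
- arm.masks_of(thing, camera): "pixels" (420x560 bool, what is visible of it) and "xy" ([column, row] in pixels, amid what is visible of it).
- arm.spot_point(thing, camera): "xy" ([column, row] in pixels: a listed point, or the origin of a listed thing).
The state is a dict: "t": time; "q": joint angles; "qd": joint speeds; "joint_efforts": joint torques, N m; "eef_pos": TCP position; "ee_rot": TCP orientation; "force": force on the tool from outside, world axes, zero at the start; "moment": the same for the moment, N m; "width": finger opening in m.
Only numpy, scipy, OpenCV 4.12 (cv2) and the standard library are available. Lean on these libraries where they do the work, as an engineer would, in place of code of your own. Each camera call takes 0.05 s, during which the arm holds its last target. There are 200 camera calls.

## Working session

There is one attempt and no reset: what is moved stays moved. The work goes in short steps, Python scripts to look and compute and a tool call to move; the robot and the scene stay as the last step left them, time stands still between calls to the robot, and variables do not carry over. Pictures are saved under pics/ and viewed, about 8 in all and at most 12, crops included, and the job is handed in when it is done.

Besides the shell and the picture viewer there is one more tool, called after "Call:" as name(argument=value, ...) on one line, values as JSON. move_arm: Moves the arm, as the interface text tells. Its arguments: {"type":"object","properties":{"deltas":{"type":"array","items":{"type":"array","items":{"type":"number"}}},"claw":{"type":"number"},"squeeze":{"type":"number"}},"required":["deltas"]}

```bash
mkdir -p pics; ls
python3 - <<'E'
from station import arm
import cv2,numpy as np
np.set_printoptions(precision=4,suppress=True)
s=arm.get_state();print({k:np.round(v,4) for k,v in s.items()},arm.tcp_to_grasp)
fs=[]
for c in ["scene","side","wrist"]:
    f=arm.grab_frame(c);cv2.imwrite(f"pics/{c}0.png",f[:,:,::-1]);print(c,arm.calibration(c))
    for t in ["cell","blank_cell","cap","stand","reader","beam","track","seat","vial_a","vial_b"]:
        print(c,t,[(round(d["score"],2),np.round(d["xy"],1).tolist()) for d in arm.spot_point(t,c)[:3]])
a=[cv2.imread(f"pics/{c}0.png") for c in ["scene","side"]]
E
```

```text
pics
{'t': np.float64(0.0), 'q': array([ 0.2881,  0.3594,  0.0111, -0.0003, -1.2241, -0.2881]), 'qd': array([ 0.0013, -0.0007, -0.0013, -0.0004,  0.0006,  0.0005]), 'joint_efforts': array([ -0.0008, -58.2727,  29.3058,   6.9975,   0.0069,  -0.0002]), 'eef_pos': array([ 0.6748, -0.    ,  0.4037]), 'ee_rot': array([ 3.1399, -0.0002, -1.5709]), 'force': array([-0.5988, -0.3915,  1.2468]), 'moment': array([-0.0185,  0.002 ,  0.0145]), 'width': np.float64(0.0881)} 0.1593
scene {'intrinsics': array([[451.7584,   0.    , 288.3573],
       [  0.    , 451.7584, 214.0665],
       [  0.    ,   0.    ,   1.    ]]), 'T': array([[ 0.8262,  0.3282, -0.4579,  0.0622],
       [-0.5633,  0.4765, -0.675 , -0.778 ],
       [-0.0033,  0.8156,  0.5786,  0.6652],
       [ 0.    ,  0.    ,  0.    ,  1.    ]])}
scene cell [(0.81, [215.9, 179.3]), (0.5, [242.3, 190.0])]
scene blank_cell [(0.88, [241.2, 188.1]), (0.64, [268.7, 180.7])]
scene cap [(0.85, [214.9, 154.2])]
scene stand [(0.89, [227.2, 186.8])]
scene reader [(0.81, [309.6, 259.4])]
scene beam [(0.61, [315.8, 229.4])]
scene track [(0.78, [312.1, 236
[... 1020 characters left out ...]
  , 282.8543],
       [  0.    , 296.1133, 209.1935],
       [  0.    ,   0.    ,   1.    ]]), 'mount': array([[-0.0003,  0.9661,  0.2581,  0.069 ],
       [ 1.    ,  0.0003,  0.0001, -0.0012],
       [ 0.    ,  0.2581, -0.9661,  0.0198],
       [ 0.    ,  0.    ,  0.    ,  1.    ]])}
wrist cell []
wrist blank_cell [(0.92, [305.8, 301.5]), (0.78, [379.0, 297.0])]
wrist cap [(0.41, [418.4, 390.4])]
wrist stand [(0.29, [417.9, 390.4])]
wrist reader [(0.82, [403.5, 39.1])]
wrist beam [(0.67, [433.7, 17.2])]
wrist track [(0.72, [422.6, 22.5])]
wrist seat [(0.94, [411.4, 36.4])]
wrist vial_a [(0.62, [422.3, 24.2]), (0.44, [404.4, 36.3])]
wrist vial_b [(0.62, [422.3, 24.2]), (0.44, [404.4, 36.3])]
```

View pics/scene0.png

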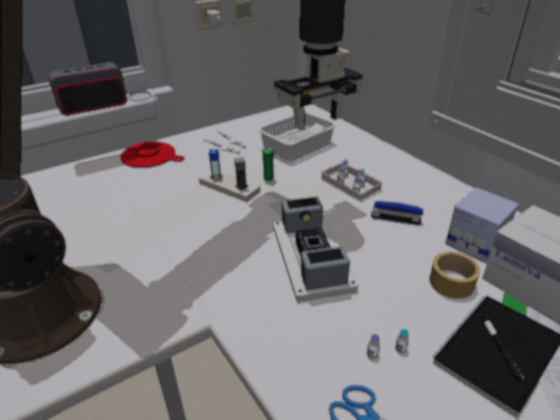

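View pics/wrist0.png

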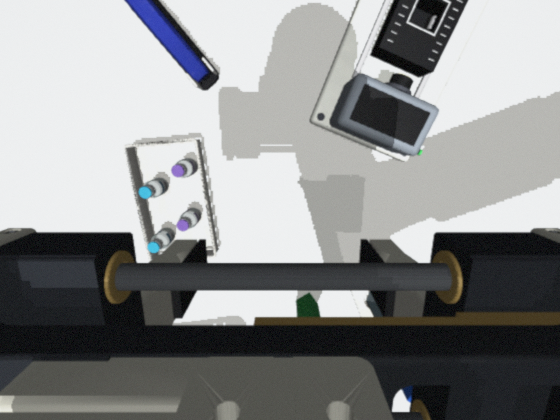

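The scene picture shows the blue cell near (215,165), the grey one at (241,172), the green look-alike at (268,165), and the reader around (313,245). The wrist view has the carriage at (425,15), cut off by the frame edge. Next I triangulate.

```bash
cat > h.py <<'E'
import numpy as np,cv2
from station import arm
from scipy.spatial.transform import Rotation as R
np.set_printoptions(precision=4,suppress=True)
def cam(c,s=None):
    k=arm.calibration(c)
    if c!="wrist": return k["intrinsics"],np.array(k["T"])
    s=s or arm.get_state();T=np.eye(4);T[:3,:3]=R.from_euler("xyz",s["ee_rot"]).as_matrix();T[:3,3]=s["eef_pos"]
    return k["intrinsics"],T@k["mount"]
def ray(K,T,p):
    d=np.array([(p[0]-K[0,2])/K[0,0],-(p[1]-K[1,2])/K[1,1],-1]);d=T[:3,:3]@d
    return T[:3,3],d/np.linalg.norm(d)
def onz(K,T,p,z):
    o,d=ray(K,T,p);return o+d*(z-o[2])/d[2]
def tri(*r):
    A=0;b=0
    for o,d in r:
        P=np.eye(3)-np.outer(d,d);A=A+P;b=b+P@o
    return np.linalg.solve(A,b)
def proj(K,T,X):
    p=np.linalg.inv(T)@np.append(X,1);return np.array([K[0,2]+K[0,0]*p[0]/-p[2],K[1,2]+K[1,1]*p[1]/p[2]])
E
python3 - <<'E'
from h import *
S=cam("scene");D=cam("side");W=cam("wrist")
for n,a,b,z in [("cap",(214.9,154.2),(229.1,166.2),.089),("stand",(227.2,186.8),(239.7,197.8),0),("reader",(309.6,259.4),(285.7,258.3),0),("beam",(315.8,229.4),(292,233.5),.072),("track",(312.1,236.1),(288.1,238.7),.056),("seat",(312.5,245.2),(287.8,251.5),.028),("blank",(241.2,188.1),(250.3,199.7),.01)]:
    print(n,tri(ray(*S,a),ray(*D,b)),onz(*S,a,z),onz(*D,b,z))
print(onz(*W,(411.4,36.4),.028))
E
```

```text
cap [0.5079 0.2316 0.092 ] [0.5122 0.2392 0.089 ] [0.508  0.2363 0.089 ]
stand [ 0.5317  0.2212 -0.0114] [0.5223 0.2029 0.    ] [0.5264 0.1989 0.    ]
reader [ 0.528  -0.1763  0.0049] [ 0.5293 -0.1732  0.    ] [ 0.5329 -0.1669  0.    ]
beam [ 0.5531 -0.1587  0.0612] [ 0.5483 -0.1671  0.072 ] [ 0.542  -0.1813  0.072 ]
track [ 0.5421 -0.1611  0.0499] [ 0.5402 -0.1653  0.056 ] [ 0.5355 -0.1741  0.056 ]
seat [ 0.5457 -0.1566  0.0155] [ 0.5433 -0.1639  0.028 ] [ 0.5315 -0.1833  0.028 ]
blank [ 0.5522  0.1766 -0.0009] [0.5437 0.1605 0.01  ] [0.5459 0.1544 0.01  ]
[ 0.5374 -0.1666  0.028 ]
```

Run:
```python
import cv2
a=cv2.imread("pics/scene0.png")[130:310,190:370];b=cv2.imread("pics/side0.png")[140:320,200:380]
cv2.imwrite("pics/crop.png",cv2.resize(cv2.hconcat([a,b]),None,fx=2.2,fy=2.2,interpolation=cv2.INTER_CUBIC))
```

```text
(no output)
```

View pics/crop.png

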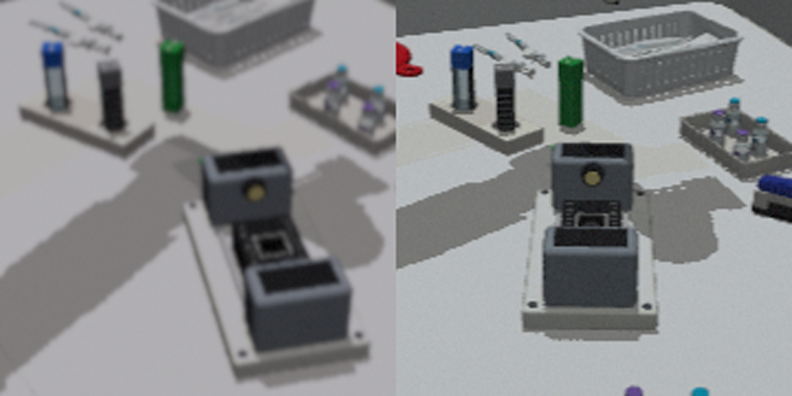

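Call:
move_arm(deltas=[[-33, -18, -15, 0, 0, 0], [-33, -18, -15, 0, 0, 0], [-34, -19, -15, 0, 0, 0], [-30, -15, -15, 0, 0, 0], [0, 0, 0, 0, 0, 0]])

```text
t: 2.07
eef_pos: [0.5385, -0.0722, 0.3416]
ee_rot: [3.134, 0.0, -1.574]
force: [-1.4, -0.1, -0.3]
width: 0.0874
```

Run:
```python
from h import *
s=arm.get_state();print(s["eef_pos"],s["ee_rot"])
f=arm.grab_frame("wrist");cv2.imwrite("pics/w1.png",f[:,:,::-1])
W=cam("wrist",s)
for t,z in [("track",.056),("seat",.028),("reader",0),("beam",.072)]:
    for d in arm.spot_point(t,"wrist")[:2]:print(t,d["score"],d["xy"],onz(*W,d["xy"],z))
```

```text
[ 0.5385 -0.0722  0.3416] [ 3.1342  0.0004 -1.5735]
track 0.65 [279.9, 95.9] [ 0.5398 -0.1689  0.056 ]
seat 0.68 [284.6, 100.0] [ 0.5355 -0.1682  0.028 ]
reader 0.82 [283.9, 98.6] [ 0.5358 -0.1721  0.    ]
beam 0.59 [284.4, 91.4] [ 0.5362 -0.1706  0.072 ]
beam 0.44 [280.7, 100.7] [ 0.5392 -0.1636  0.072 ]
```

View pics/w1.png

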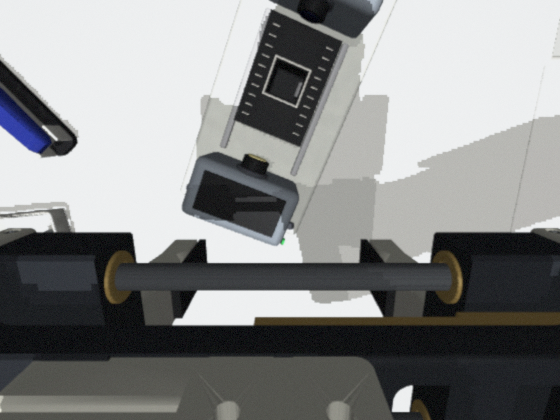

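The wrist view shows the well, a white-edged square, near (288,81). The carriage top has corners at about (273,10), (343,38), (305,147) and (235,121). I'll measure the square's outline next, then move to the cell.

```bash
python3 - <<'E'
from h import *
g=cv2.cvtColor(cv2.imread("pics/w1.png"),cv2.COLOR_BGR2GRAY)
s=arm.get_state();W=cam("wrist",s)
m=(g>100).astype(np.uint8)
n,l,st,c=cv2.connectedComponentsWithStats(m,connectivity=8)
for i in range(1,n):
    if st[i,4]>3 and 240<c[i][0]<340 and 10<c[i][1]<150:
        pts=np.argwhere(l==i)[:,::-1].astype(np.float32);r=cv2.minAreaRect(pts)
        if st[i,4]<60: continue
        print(st[i],c[i],r)
        if 40<r[1][0]<60 or st[i,4]<1500:
            P=[onz(*W,q,.056) for q in cv2.boxPoints(r)];P=np.array(P);print(P[:,:2],P.mean(0));e=P[1]-P[0];print(np.linalg.norm(P-np.roll(P,1,0),axis=1),np.degrees(np.arctan2(e[1],e[0])))
# carriage dark region
m=((g<75)).astype(np.uint8);m=cv2.morphologyEx(m,cv2.MORPH_CLOSE,np.ones((9,9)))
n,l,st,c=cv2.connectedComponentsWithStats(m)
i=l[60,265];print(i,st[i])
E
python3 - <<'E'
import cv2
a=cv2.imread("pics/w1.png")[0:160,200:400];cv2.imwrite("pics/w1c.png",cv2.resize(a,None,fx=4,fy=3.75*16/15,interpolation=cv2.INTER_CUBIC)[:600])
E
```

```text
[     0      0    560    263 116551] [288.5815 124.0613] ((279.5, 130.99996948242188), (261.99993896484375, 558.9998779296875), 90.0)
[262  55  50  53 384] [285.9479  80.599 ] ((285.8115234375, 80.92623901367188), (39.84099578857422, 42.594234466552734), 21.370624542236328)
[[ 0.5678 -0.1687]
 [ 0.5543 -0.1994]
 [ 0.5234 -0.1884]
 [ 0.536  -0.1569]] [ 0.5454 -0.1784  0.056 ]
[0.0339 0.0335 0.0329 0.0339] -113.647720251246
1 [  234     0   140   146 11033]
```

View pics/w1c.png

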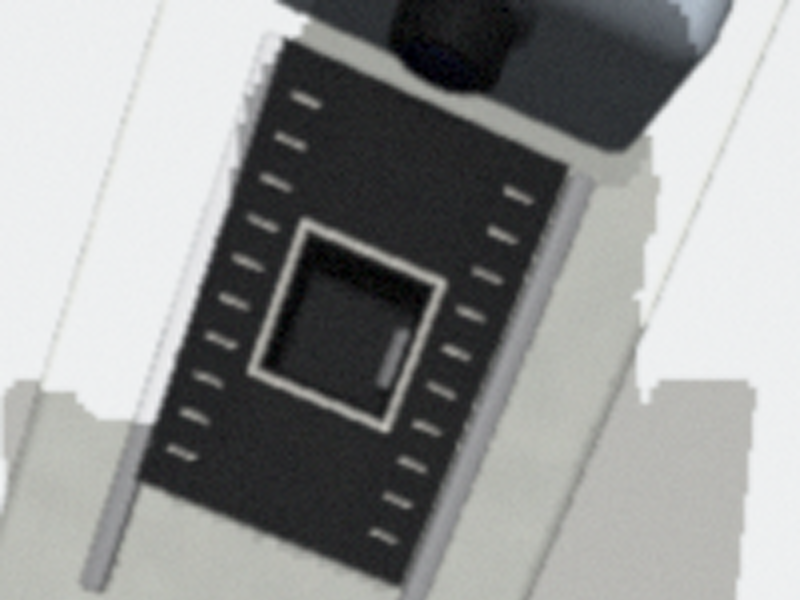

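Call:
move_arm(deltas=[[-3, 39, 0, 0, 0, 0], [-3, 39, 0, 0, 0, 0], [-3, 39, 0, 0, 0, 0], [-3, 39, 0, 0, 0, 0], [-3, 39, 0, 0, 0, 0]])

```text
t: 2.73
eef_pos: [0.5305, 0.1276, 0.3452]
ee_rot: [-3.141, 0.001, -1.571]
force: [1.2, -1.1, 1.7]
width: 0.0876
```

Call:
move_arm(deltas=[[-3, 39, 0, 0, 0, 0], [-3, 39, 0, 0, 0, 0], [-3, 39, 0, 0, 0, 0], [-3, 39, 0, 0, 0, 0], [-3, 34, 0, 0, 0, 0]])

```text
t: 3.15
eef_pos: [0.5151, 0.3187, 0.3449]
ee_rot: [-3.141, 0.001, -1.569]
force: [0.3, -1.0, 0.2]
width: 0.088
```

Call:
move_arm(deltas=[[0, 0, 0, 0, 0, 0], [0, 0, 0, 0, 0, 0], [0, 0, 0, 0, 0, 0], [0, 0, 0, 0, 0, 0], [0, 0, 0, 0, 0, 0]])

```text
t: 3.57
eef_pos: [0.5153, 0.3143, 0.3448]
ee_rot: [-3.142, 0.0, -1.572]
force: [0.1, 1.0, 0.0]
width: 0.0876
```

Run:
```python
from h import *
# reader yaw from carriage edges at old pose
old={"eef_pos":[.5385,-.0722,.3416],"ee_rot":[3.1342,.0004,-1.5735]};W=cam("wrist",old)
for a,b in [((235,120),(271.25,9.5)),((301.25,145.75),(342.5,41.25))]:
    d=onz(*W,b,.056)-onz(*W,a,.056);print("edge",np.degrees(np.arctan2(d[1],d[0])))
P=[onz(*W,p,.056) for p in [(235,120),(271.25,9.5),(301.25,145.75),(342.5,41.25)]];print(np.mean(P,0))
s=arm.get_state();print(s["eef_pos"],s["ee_rot"])
f=arm.grab_frame("wrist");cv2.imwrite("pics/w2.png",f[:,:,::-1])
W=cam("wrist",s)
hsv=cv2.cvtColor(f,cv2.COLOR_RGB2HSV)
m=cv2.inRange(hsv,(100,120,40),(128,255,255));m[235:]=0
n,l,st,c=cv2.connectedComponentsWithStats(m)
for i in range(1,n):
    if st[i,4]>80:
        pts=np.argwhere(l==i)[:,::-1].astype(np.float32);r=cv2.minAreaRect(pts);print(st[i],r,onz(*W,r[0],.092))
for d in arm.spot_point("cap","wrist")[:2]:print(d,onz(*W,d["xy"],.089))
cv2.imwrite("pics/w2v.png",cv2.resize(f[:260,:,::-1],None,fx=1.4,fy=1.4,interpolation=cv2.INTER_CUBIC))
```

```text
edge -111.16610836478124
edge -111.3457608939197
[ 0.5337 -0.18    0.056 ]
[0.5153 0.3143 0.3448] [-3.1415  0.0001 -1.5719]
[ 268   99   46   47 1099] ((290.31097412109375, 121.70121765136719), (35.26194763183594, 35.60765075683594), 32.905242919921875) [0.5108 0.2392 0.092 ]
{'xy': [291.0, 119.7], 'score': 0.81} [0.5102 0.2377 0.089 ]
```

View pics/w2v.png

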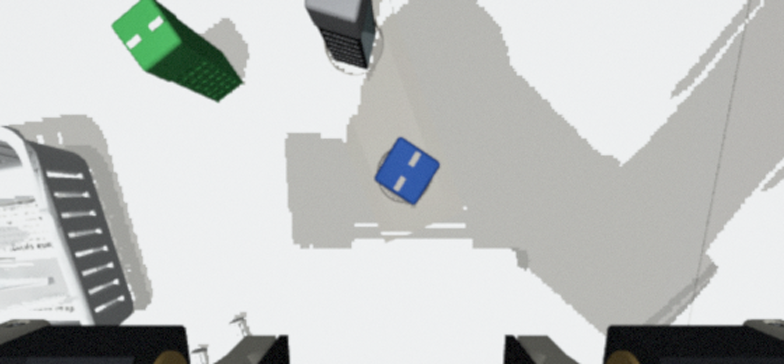

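```bash
cat >> h.py <<'E'
def rect(m):
    pts=np.argwhere(m)[:,::-1].astype(np.float32);return cv2.minAreaRect(pts)
def box(W,r,z):
    P=np.array([onz(*W,q,z) for q in cv2.boxPoints(r)]);c=P.mean(0)
    a=[np.degrees(np.arctan2(*(P[(i+1)%4]-P[i])[1::-1]))%90 for i in range(4)]
    return c,np.linalg.norm(P-np.roll(P,1,0),axis=1),np.round(a,1)
E
python3 - <<'E'
from h import *
W=cam("wrist",{"eef_pos":[.5153,.3143,.3448],"ee_rot":[-3.1415,.0001,-1.5719]})
f=cv2.imread("pics/w2.png");hsv=cv2.cvtColor(f,cv2.COLOR_BGR2HSV)
b=cv2.inRange(hsv,(100,120,40),(128,255,255));b[235:]=0
print(box(W,rect(b),.102))
roi=np.zeros_like(b);cv2.fillConvexPoly(roi,cv2.boxPoints(rect(b)).astype(np.int32),1)
w=((hsv[...,1]<90)&(hsv[...,2]>120)&(cv2.erode(roi,np.ones((7,7)))>0))
r=rect(w);print(w.sum(),r,box(W,r,.102))
W=cam("wrist",{"eef_pos":[.5385,-.0722,.3416],"ee_rot":[3.1342,.0004,-1.5735]})
print("well",box(W,((285.81,80.93),(39.84,42.59),21.37),.056))
S=cam("scene");D=cam("side")
f=cv2.imread("pics/scene0.png")
for c,C in(("scene",S),("side",D)):
    h=cv2.cvtColor(cv2.imread(f"pics/{c}0.png"),cv2.COLOR_BGR2HSV);m=cv2.inRange(h,(105,140,40),(128,255,255))
    n,l,st,cc=cv2.connectedComponentsWithStats(m);
    for i in range(1,n):
        if st[i,4]>30 and cc[i][0]<260 and cc[i][1]<220:print(c,st[i],cc[i],onz(*C,cc[i],.092))
E
```

```text
(array([0.511 , 0.2397, 0.102 ]), array([0.0256, 0.0247, 0.0249, 0.0251]), array([55.5, 58.6, 56.9, 57.7]))
90 ((290.4685363769531, 121.86967468261719), (4.6456451416015625, 28.110897064208984), 31.429563522338867) (array([0.511 , 0.2397, 0.102 ]), array([0.0034, 0.0196, 0.0033, 0.0197]), array([57.6, 60. , 57.8, 59.3]))
well (array([ 0.5348, -0.1803,  0.056 ]), array([0.0334, 0.0331, 0.0324, 0.0334]), array([66.2, 70.3, 68. , 69.6]))
scene [210 150   8  10  65] [213.6308 154.8462] [0.5054 0.2325 0.092 ]
side [225 161  10  10  85] [229.8588 165.6471] [0.5094 0.2323 0.092 ]
```

Call:
move_arm(deltas=[[-1, -15, -7, 0, 0, -6.4], [-1, -15, -7, 0, 0, -6.4], [-1, -15, -7, 0, 0, -6.4], [-1, -15, -7, 0, 0, -6.4], [0, -15, -6, 0, 0, -6.4]])

```text
t: 4.08
eef_pos: [0.5109, 0.2386, 0.3105]
ee_rot: [3.142, 0.0, -2.136]
force: [0.7, -0.1, -0.2]
width: 0.0878
```

Call:
move_arm(deltas=[[0, 0, 0, 0, 0, 0], [0, 0, 0, 0, 0, 0], [0, 0, 0, 0, 0, 0], [0, 0, 0, 0, 0, 0], [0, 0, 0, 0, 0, 0]])

```text
t: 4.5
eef_pos: [0.5112, 0.2406, 0.311]
ee_rot: [-3.141, 0.001, -2.128]
force: [0.6, 0.4, 0.3]
width: 0.0875
```

```bash
cat >> h.py <<'E'
def look(name):
    s=arm.get_state();f=arm.grab_frame("wrist");cv2.imwrite(f"pics/{name}.png",f[:,:,::-1]);print(s["eef_pos"],s["ee_rot"],s["width"],s["force"])
    return s,f
def blue(f,z,s):
    W=cam("wrist",s);hsv=cv2.cvtColor(f,cv2.COLOR_RGB2HSV);b=cv2.inRange(hsv,(100,120,40),(128,255,255))
    n,l,st,c=cv2.connectedComponentsWithStats(b);i=1+np.argmax(st[1:,4]);r=rect(l==i)
    o=box(W,r,z);Rz=R.from_euler("xyz",s["ee_rot"]).as_matrix();print(st[i],r);print(o,"in tool:",(Rz.T@(o[0]-s["eef_pos"])))
E
python3 - <<'E'
from h import *
s,f=look("w3");blue(f,.102,s)
E
```

```text
[0.5112 0.2406 0.311 ] [-3.1413  0.0007 -2.1278] 0.08746714203411059 [0.5641 0.3547 0.2665]
[ 266  206   37   44 1426] ((284.0, 227.5), (43.0, 36.0), 90.0)
(array([0.5089, 0.2365, 0.102 ]), array([0.0305, 0.0237, 0.0305, 0.0247]), array([58.1, 59. , 58.1, 57.2])) in tool: [ 0.0048 -0.0001  0.209 ]
```

View pics/w3.png

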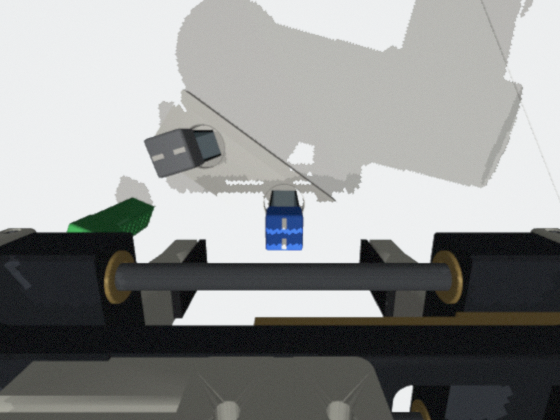

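The blue cap top spans columns 266–303, rows about 213–249, nicely square with the jaws. Grey is at (180,152) and green at (110,215). Next step: measure the cap's back edge and its bar.

Run:
```python
from h import *
s={"eef_pos":np.array([.5112,.2406,.311]),"ee_rot":[-3.1413,.0007,-2.1278]};W=cam("wrist",s);Rt=R.from_euler("xyz",s["ee_rot"]).as_matrix().T
for p,z in [((284.5,250),.102),((284.5,213.5),.102),((266,235),.102),((303,235),.102)]: print(p,Rt@(onz(*W,p,z)-s["eef_pos"]))
f=cv2.imread("pics/w3.png");print(f[200:256,276].tolist());print(f[205:252,284].sum(1).tolist())
```

```text
(284.5, 250) [-0.0112  0.0003  0.209 ]
(284.5, 213.5) [0.0149 0.0002 0.209 ]
(266, 235) [-0.0002 -0.0123  0.209 ]
(303, 235) [-0.0002  0.0128  0.209 ]
[[97, 93, 84], [95, 93, 84], [93, 91, 82], [98, 95, 84], [97, 94, 84], [94, 86, 75], [85, 67, 52], [78, 40, 24], [76, 37, 22], [76, 36, 10], [73, 34, 7], [78, 38, 19], [73, 35, 11], [77, 40, 20], [86, 43, 20], [110, 56, 28], [129, 66, 34], [136, 71, 40], [139, 72, 38], [139, 71, 36], [137, 69, 34], [139, 73, 39], [139, 72, 37], [140, 71, 37], [141, 73, 38], [140, 72, 38], [140, 71, 40], [140, 70, 37], [172, 89, 48], [220, 118, 66], [232, 129, 72], [224, 122, 70], [187, 98, 54], [154, 78, 40], [139, 70, 37], [137, 70, 37], [136, 68, 34], [138, 71, 38], [140, 72, 38], [134, 68, 32], [136, 69, 34], [139, 72, 38], [138, 70, 37], [137, 69, 33], [147, 74, 37], [185, 95, 48], [228, 123, 67], [230, 123, 68], [229, 126, 70], [223, 132, 90], [226, 190, 171], [238, 236, 233], [241, 241, 239], [240, 238, 237], [240, 240, 238], [240, 240, 239]]
[266, 208, 142, 143, 132, 136, 128, 137, 129, 143, 178, 225, 270, 367, 450, 457, 457, 467, 462, 470, 458, 467, 515, 589, 550, 462, 431, 425, 356, 265, 246, 238, 266, 348, 453, 458, 469, 460, 477, 583, 703, 714, 717, 688, 575, 601, 710]
```

Call:
move_arm(deltas=[[-0.4, -0.7, -15, 0, 0, 0], [-0.4, -0.6, -15, 0, 0, 0], [0, 0, -15, 0, 0, 0], [0, 0, -15, 0, 0, 0], [0, 0, 0, 0, 0, 0]])

```text
t: 4.97
eef_pos: [0.5094, 0.2384, 0.248]
ee_rot: [3.14, -0.004, -2.129]
force: [-0.9, -1.0, 0.2]
width: 0.0876
```

Call:
move_arm(deltas=[[0, 0, 0, 0, 0, 0], [0, 0, 0, 0, 0, 0], [0, 0, 0, 0, 0, 0], [0, 0, 0, 0, 0, 0], [0, 0, 0, 0, 0, 0]], claw=255, squeeze=18)

```text
t: 5.38
eef_pos: [0.5104, 0.2389, 0.2515]
ee_rot: [-3.141, 0.001, -2.129]
force: [-0.5, 0.3, 0.7]
width: 0.0599
```

Call:
move_arm(deltas=[[0, 0, 0, 0, 0, 0], [0, 0, 0, 0, 0, 0], [0, 0, 0, 0, 0, 0], [0, 0, 0, 0, 0, 0], [0, 0, 0, 0, 0, 0]])

```text
t: 5.8
eef_pos: [0.5102, 0.2387, 0.2507]
ee_rot: [3.142, 0.0, -2.129]
force: [1.3, 0.3, 0.6]
width: 0.0263
```

Run:
```python
from h import *
s,f=look("w4");print(s["moment"]);blue(f,.102,s)
```

```text
[0.5102 0.2387 0.2507] [ 3.1416  0.     -2.1293] 0.02632357540526843 [1.3005 0.3262 0.5762]
[ 0.0468 -0.0295  0.0039]
[ 256  237   56   27 1270] ((283.5, 250.0), (54.99999237060547, 25.999996185302734), 0.0)
(array([0.5032, 0.2265, 0.102 ]), array([0.026 , 0.0131, 0.0254, 0.0131]), array([56.6, 58. , 59.4, 58. ])) in tool: [ 0.0141 -0.0006  0.1487]
```

Call:
move_arm(deltas=[[0, 0, 15, 0, 0, 0], [0, 0, 25, 0, 0, 0], [0, 0, 35, 0, 0, 0], [0, 0, 35, 0, 0, 0], [5, -20, 0, 0, 0, 0]])

```text
t: 6.27
eef_pos: [0.5168, 0.2213, 0.3679]
ee_rot: [-3.137, 0.01, -2.126]
force: [1.3, 1.0, -0.5]
width: 0.0256
```

Call:
move_arm(deltas=[[5, -36, 0, 0, 0, 2], [5, -36, 0, 0, 0, 2], [5, -36, 0, 0, 0, 2], [5, -36, 0, 0, 0, 2], [5, -36, 0, 0, 0, 2.7]])

```text
t: 6.68
eef_pos: [0.54, 0.0371, 0.3607]
ee_rot: [3.141, 0.0, -1.941]
force: [1.3, 0.2, -1.8]
width: 0.026
```

Call:
move_arm(deltas=[[6, -36, 0, 0, 0, 0], [6, -36, 0, 0, 0, 0], [6, -36, 0, 0, 0, 0], [5, -26, 0, 0, 0, 0], [0, -12, 0, 0, 0, 0]])

```text
t: 7.1
eef_pos: [0.5635, -0.1102, 0.3603]
ee_rot: [3.141, -0.001, -1.945]
force: [0.4, 0.2, -1.3]
width: 0.0258
```

Call:
move_arm(deltas=[[0, 0, 0, 0, 0, 0], [0, 0, 0, 0, 0, 0], [0, 0, 0, 0, 0, 0], [0, 0, 0, 0, 0, 0], [0, 0, 0, 0, 0, 0]])

```text
t: 7.52
eef_pos: [0.5632, -0.1062, 0.3608]
ee_rot: [-3.141, 0.0, -1.941]
force: [1.4, 1.8, -0.7]
width: 0.026
```

Run:
```python
from h import *
s,f=look("w5");W=cam("wrist",s);Rt=R.from_euler("xyz",s["ee_rot"]).as_matrix().T
g=cv2.cvtColor(f,cv2.COLOR_RGB2GRAY);m=(g>100).astype(np.uint8)
n,l,st,c=cv2.connectedComponentsWithStats(m,connectivity=8)
for i in range(1,n):
    if 150<st[i,4]<1500 and st[i,1]<220:
        r=rect(l==i)
        if min(r[1])>.8*max(r[1]): o=box(W,r,.056);print(r,o,"tool",Rt@(o[0]-s["eef_pos"]))
cv2.imwrite("pics/w5v.png",cv2.resize(f[20:290,140:430,::-1],None,fx=2.2,fy=2.2,interpolation=cv2.INTER_CUBIC))
```

```text
[ 0.5632 -0.1062  0.3608] [-3.1414  0.0002 -1.9411] 0.02599307522444066 [ 1.4196  1.7697 -0.7375]
((284.5, 117.5), (37.0, 35.0), 90.0) (array([ 0.534 , -0.1801,  0.056 ]), array([0.0326, 0.0317, 0.0326, 0.0327]), array([68.8, 69.7, 68.8, 68. ])) tool [0.0795 0.0006 0.3048]
```

View pics/w5v.png

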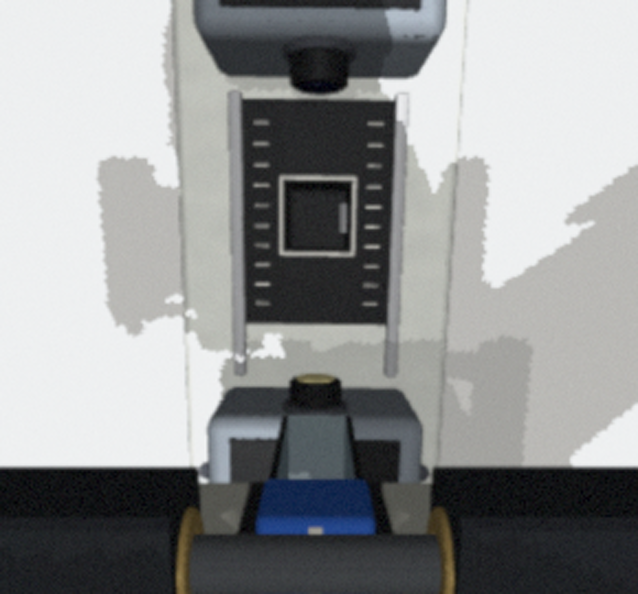

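The well is centred at full-frame (284.5,117.5), square to the tool. The held cell's glass is visible below the cap, centred near column 284. Now the cell's offset in the tool frame, from the cap's front edge and the foot.

Run:
```python
from h import *
T=np.eye(4);k=arm.calibration("wrist");K,M=k["intrinsics"],np.array(k["mount"])
f=cv2.imread("pics/w5.png")
print(f[230:264,270].tolist());print([int(v) for v in f[200:232,284].sum(1)])
print("w4",cv2.imread("pics/w4.png")[230:264,270].sum(1).tolist())
for p,z in [((284,238.5),.1487),((284,209.5),.241),((284.5,117.5),.3048)]: print(p,onz(K,M,p,z))
print(f[215,255:312].sum(1).tolist());print(f[245,250:318].sum(1).tolist())
```

```text
[[66, 62, 53], [63, 61, 52], [67, 60, 53], [68, 64, 56], [65, 61, 54], [69, 67, 59], [69, 67, 58], [72, 57, 47], [73, 40, 20], [76, 35, 18], [75, 38, 17], [74, 33, 13], [73, 32, 12], [77, 39, 19], [77, 36, 17], [79, 43, 22], [77, 37, 19], [77, 41, 21], [73, 37, 11], [75, 34, 15], [81, 44, 27], [74, 36, 14], [78, 41, 22], [81, 39, 21], [91, 44, 23], [106, 53, 24], [122, 62, 30], [128, 64, 32], [133, 66, 33], [138, 72, 36], [137, 69, 34], [134, 68, 35], [113, 57, 34], [51, 38, 33]]
[67, 67, 80, 67, 71, 91, 116, 169, 218, 270, 268, 276, 272, 273, 271, 280, 271, 267, 267, 267, 267, 270, 267, 268, 272, 271, 274, 270, 275, 262, 265, 272]
w4 [175, 178, 175, 187, 182, 190, 185, 156, 152, 137, 142, 140, 133, 125, 126, 145, 137, 126, 130, 139, 126, 131, 138, 144, 167, 187, 205, 231, 238, 241, 242, 243, 207, 127]
(284, 238.5) [ 0.0201 -0.0005  0.1487]
(284, 209.5) [ 0.0092 -0.0001  0.241 ]
(284.5, 117.5) [0.0797 0.0005 0.3048]
[520, 513, 518, 515, 520, 503, 513, 502, 519, 504, 502, 421, 244, 99, 120, 183, 233, 257, 273, 278, 266, 273, 266, 269, 271, 277, 263, 268, 276, 280, 280, 278, 270, 265, 270, 274, 277, 275, 281, 272, 271, 241, 169, 92, 51, 142, 252, 292, 290, 295, 298, 296, 295, 302, 300, 297, 297]
[247, 222, 148, 67, 44, 26, 38, 30, 60, 115, 119, 139, 132, 130, 113, 123, 129, 140, 132, 129, 144, 132, 134, 134, 125, 135, 134, 137, 146, 143, 125, 136, 129, 144, 134, 134, 135, 137, 130, 128, 133, 123, 135, 140, 133, 137, 117, 136, 135, 129, 127, 125, 136, 138, 127, 134, 138, 122, 80, 50, 43, 56, 53, 78, 179, 231, 243, 244]
```

Run:
```python
from h import *
k=arm.calibration("wrist");K,M=k["intrinsics"],np.array(k["mount"])
for n,p,z,h in [("captop",(283.5,254.7),.1487,13),("capbot",(283.5,237.5),.1747,13),("foot",(283.2,207),.2407,11),("foot2mm",(283.2,209),.2387,12)]:
    x=onz(K,M,p,z)*1e3;print(n,x[0]-h,x[1])
print(onz(K,M,(284.5,117.5),.3048))
```

```text
captop -1.0095023357341475 -0.7038731058450041
capbot -2.103882746827507 -0.6448989752804922
foot 0.293867143376616 -0.7272535040404483
foot2mm -1.7682471780653586 -0.7297945147379965
[0.0797 0.0005 0.3048]
```

Call:
move_arm(deltas=[[-10, -25, 0, 0, 0, 0], [-10.2, -25, 0, 0, 0, 0], [-10, -24.5, 0, 0, 0, 0], [0, 0, -20, 0, 0, 0], [0, 0, -20, 0, 0, 0]])

```text
t: 7.98
eef_pos: [0.533, -0.1824, 0.3216]
ee_rot: [-3.138, 0.001, -1.943]
force: [-0.1, 0.2, -1.0]
width: 0.0262
```

Call:
move_arm(deltas=[[0, 0, -13, 0, 0, 0], [0, 0, 0, 0, 0, 0], [0, 0, 0, 0, 0, 0], [0, 0, 0, 0, 0, 0], [0, 0, 0, 0, 0, 0]])

```text
t: 8.4
eef_pos: [0.5336, -0.1815, 0.3089]
ee_rot: [-3.14, 0.0, -1.942]
force: [0.2, 0.8, -0.2]
width: 0.0264
```

Run:
```python
from h import *
s,f=look("w6");cv2.imwrite("pics/w6v.png",cv2.resize(f[120:270,200:370,::-1],None,fx=4,fy=4,interpolation=cv2.INTER_CUBIC))
f=arm.grab_frame("side");cv2.imwrite("pics/s6.png",f[:,:,::-1])
```

```text
[ 0.5336 -0.1815  0.3089] [-3.1397  0.0005 -1.9418] 0.02643658978556576 [ 0.2428  0.834  -0.1838]
```

View pics/w6v.png

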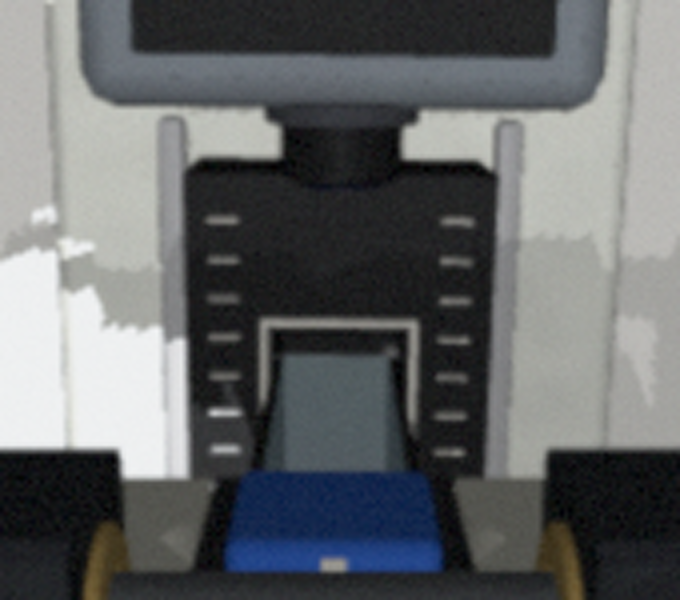

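Carriage and ring centre at crop column ~340, cap at ~334.5. The foot's front edge (row 350) sits slightly ahead, so I shift about 1 mm, then go down gently.

Call:
move_arm(deltas=[[-0.6, 1.1, 0, 0, 0, 0], [0, 0, -3, 0, 0, 0], [0, 0, -3, 0, 0, 0], [0, 0, 0, 0, 0, 0], [0, 0, 0, 0, 0, 0]])

```text
t: 8.92
eef_pos: [0.5323, -0.1807, 0.3013]
ee_rot: [3.141, -0.0, -1.943]
force: [-0.0, 0.2, -0.5]
width: 0.0259
```

Call:
move_arm(deltas=[[0, 0, -2, 0, 0, 0], [0, 0, -2, 0, 0, 0], [0, 0, -1, 0, 0, 0], [0, 0, -1, 0, 0, 0], [0, 0, 0, 0, 0, 0]])

```text
t: 9.33
eef_pos: [0.5325, -0.1807, 0.2955]
ee_rot: [3.142, -0.0, -1.943]
force: [0.4, 0.5, -1.1]
width: 0.0256
```

Run:
```python
from h import *
for i in range(3):
    s,f=look("w7%d"%i)
print(s["moment"])
```

```text
[ 0.5325 -0.1807  0.2955] [ 3.1415 -0.0001 -1.9425] 0.025609163334560318 [ 0.4492  0.4626 -1.0954]
[ 0.5325 -0.1807  0.2956] [ 3.1416 -0.0001 -1.9426] 0.025897972369270286 [-0.5764  0.5341 -1.2314]
[ 0.5325 -0.1807  0.2957] [-3.1415 -0.     -1.9425] 0.02578732564061773 [-0.0473  0.5264 -0.9926]
[-0.0561 -0.0489 -0.0304]
```

Call:
move_arm(deltas=[[0, 0, -1, 0, 0, 0], [0, 0, -1, 0, 0, 0], [0, 0, 0, 0, 0, 0], [0, 0, 0, 0, 0, 0], [0, 0, 0, 0, 0, 0]])

```text
t: 9.9
eef_pos: [0.5327, -0.1807, 0.2938]
ee_rot: [-3.141, 0.0, -1.942]
force: [1.2, -1.6, -1.0]
width: 0.026
```

Call:
move_arm(deltas=[[0, 0, -1, 0, 0, 0], [0, 0, -1, 0, 0, 0], [0, 0, 0, 0, 0, 0], [0, 0, 0, 0, 0, 0], [0, 0, 0, 0, 0, 0]])

```text
t: 10.32
eef_pos: [0.5327, -0.1807, 0.2918]
ee_rot: [-3.141, 0.0, -1.943]
force: [2.5, -1.0, -0.1]
width: 0.0257
```

Call:
move_arm(deltas=[[0.4, -0.15, 0, 0, 0, 0], [0, 0, -1, 0, 0, 0], [0, 0, -1, 0, 0, 0], [0, 0, -1, 0, 0, 0], [0, 0, 0, 0, 0, 0]])

```text
t: 10.73
eef_pos: [0.5328, -0.1809, 0.2885]
ee_rot: [3.142, -0.0, -1.943]
force: [2.1, -1.4, -2.4]
width: 0.026
```

Call:
move_arm(deltas=[[0, 0, -1, 0, 0, 0], [0, 0, -1, 0, 0, 0], [0, 0, -1, 0, 0, 0], [0, 0, -1, 0, 0, 0], [0, 0, 0, 0, 0, 0]])

```text
t: 11.15
eef_pos: [0.5329, -0.1808, 0.2845]
ee_rot: [-3.142, 0.0, -1.943]
force: [2.2, -1.1, -0.1]
width: 0.0258
```

Call:
move_arm(deltas=[[0.4, -0.15, 0, 0, 0, 0], [0, 0, -1, 0, 0, 0], [0, 0, -1, 0, 0, 0], [0, 0, -1, 0, 0, 0], [0, 0, 0, 0, 0, 0]])

```text
t: 11.57
eef_pos: [0.5334, -0.181, 0.2819]
ee_rot: [-3.141, 0.0, -1.942]
force: [1.1, -0.8, 1.7]
width: 0.0261
```

Call:
move_arm(deltas=[[0, 0, -1, 0, 0, 0], [0, 0, -0.5, 0, 0, 0], [0, 0, -0.5, 0, 0, 0], [0, 0, 0, 0, 0, 0], [0, 0, 0, 0, 0, 0]])

```text
t: 11.98
eef_pos: [0.5335, -0.181, 0.2798]
ee_rot: [-3.141, 0.0, -1.942]
force: [3.4, -0.1, 3.1]
width: 0.0257
```

Call:
move_arm(deltas=[[0, 0, -1, 0, 0, 0], [0, 0, -0.5, 0, 0, 0], [0, 0, -0.5, 0, 0, 0], [0, 0, 0, 0, 0, 0], [0, 0, 0, 0, 0, 0]])

```text
t: 12.4
eef_pos: [0.5332, -0.1809, 0.2775]
ee_rot: [3.141, 0.0, -1.943]
force: [4.2, -0.7, 1.5]
width: 0.0262
```

Call:
move_arm(deltas=[[0, 0, -1, 0, 0, 0], [0, 0, -1, 0, 0, 0], [0, 0, -1, 0, 0, 0], [0, 0, -1, 0, 0, 0], [0, 0, 0, 0, 0, 0]])

```text
t: 12.82
eef_pos: [0.5332, -0.181, 0.2734]
ee_rot: [3.141, -0.0, -1.943]
force: [3.8, -1.4, -0.7]
width: 0.0257
```

Call:
move_arm(deltas=[[0, 0, -1, 0, 0, 0], [0, 0, -1, 0, 0, 0], [0, 0, -1, 0, 0, 0], [0, 0, 0, 0, 0, 0], [0, 0, 0, 0, 0, 0]])

```text
t: 13.23
eef_pos: [0.5331, -0.1809, 0.2705]
ee_rot: [3.141, 0.0, -1.943]
force: [4.1, -1.3, -0.2]
width: 0.026
```

Call:
move_arm(deltas=[[0, 0, -0.5, 0, 0, 0], [0, 0, -0.5, 0, 0, 0], [0, 0, 0, 0, 0, 0], [0, 0, 0, 0, 0, 0], [0, 0, 0, 0, 0, 0]])

```text
t: 13.65
eef_pos: [0.5332, -0.181, 0.2697]
ee_rot: [3.142, 0.0, -1.943]
force: [4.0, -1.6, -0.2]
width: 0.0261
```

Call:
move_arm(deltas=[[0, 0, -0.5, 0, 0, 0], [0, 0, -0.3, 0, 0, 0], [0, 0, 0, 0, 0, 0], [0, 0, 0, 0, 0, 0], [0, 0, 0, 0, 0, 0]])

```text
t: 14.07
eef_pos: [0.5332, -0.181, 0.2688]
ee_rot: [3.141, 0.0, -1.943]
force: [4.1, -1.5, 0.2]
width: 0.0261
```

Call:
move_arm(deltas=[[0, 0, -0.5, 0, 0, 0], [0, 0, 0, 0, 0, 0], [0, 0, 0, 0, 0, 0], [0, 0, 0, 0, 0, 0], [0, 0, 0, 0, 0, 0]])

```text
t: 14.48
eef_pos: [0.5333, -0.181, 0.2686]
ee_rot: [-3.141, -0.0, -1.942]
force: [2.6, -0.7, 5.0]
width: 0.0263
```

Call:
move_arm(deltas=[[0, 0, -0.3, 0, 0, 0], [0, 0, 0, 0, 0, 0], [0, 0, 0, 0, 0, 0], [0, 0, 0, 0, 0, 0], [0, 0, 0, 0, 0, 0]])

```text
t: 14.9
eef_pos: [0.5333, -0.181, 0.2686]
ee_rot: [-3.141, -0.0, -1.942]
force: [0.9, -0.2, 7.8]
width: 0.0257
```

Run:
```python
from h import *
s,f=look("w8")
for c in (258,270,276): print(f[228:264,c,2].tolist())
```

```text
[ 0.5333 -0.181   0.2686] [-3.1413 -0.0001 -1.9424] 0.02572254058329381 [ 0.8785 -0.223   7.7634]
[23, 22, 20, 25, 26, 31, 25, 21, 24, 30, 20, 25, 20, 19, 25, 25, 28, 30, 48, 49, 59, 62, 64, 68, 72, 77, 80, 93, 112, 115, 120, 124, 124, 122, 103, 48]
[66, 70, 69, 71, 70, 73, 74, 74, 67, 70, 74, 76, 74, 77, 76, 76, 79, 78, 80, 75, 79, 72, 77, 76, 77, 78, 90, 107, 121, 127, 131, 136, 138, 135, 115, 52]
[96, 95, 99, 96, 92, 93, 95, 95, 94, 88, 75, 75, 77, 75, 74, 76, 79, 78, 78, 77, 76, 77, 77, 77, 79, 78, 89, 107, 120, 128, 132, 135, 139, 138, 114, 52]
```

Call:
move_arm(deltas=[[0, 0, 0.3, 0, 0, 0], [0, 0, 0, 0, 0, 0], [0, 0, 0, 0, 0, 0], [0, 0, 0, 0, 0, 0], [0, 0, 0, 0, 0, 0]], claw=0)

```text
t: 15.37
eef_pos: [0.5328, -0.181, 0.2678]
ee_rot: [3.14, -0.0, -1.943]
force: [-0.2, -0.1, -0.4]
width: 0.0538
```

Call:
move_arm(deltas=[[0, 0, 0, 0, 0, 0], [0, 0, 0, 0, 0, 0], [0, 0, 0, 0, 0, 0], [0, 0, 0, 0, 0, 0], [0, 0, 0, 0, 0, 0]])

```text
t: 15.78
eef_pos: [0.5332, -0.181, 0.2684]
ee_rot: [3.142, -0.0, -1.943]
force: [0.0, 0.5, 0.0]
width: 0.0851
```

Call:
move_arm(deltas=[[0, 0, 5, 0, 0, 0], [0, 0, 15, 0, 0, 0], [0, 0, 30, 0, 0, 0], [10, 25, 20, 0, 0, 0], [10, 30, 10, 0, 0, 0]])

```text
t: 16.2
eef_pos: [0.5537, -0.1267, 0.3519]
ee_rot: [-3.138, 0.001, -1.945]
force: [1.8, -0.0, -0.6]
width: 0.0876
```

Call:
move_arm(deltas=[[5, 15, 0, 0, 0, 0], [0, 0, 0, 0, 0, 0], [0, 0, 0, 0, 0, 0], [0, 0, 0, 0, 0, 0], [0, 0, 0, 0, 0, 0]])

```text
t: 16.62
eef_pos: [0.5579, -0.1115, 0.3482]
ee_rot: [3.141, -0.0, -1.943]
force: [-0.2, 0.1, -0.7]
width: 0.0876
```

Run:
```python
from h import *
s,f=look("w9")
K,W=cam("wrist",s)
for z in(.120,.132):
  P=[proj(K,W,np.array([.5333,-.181,z])+.013*np.array([a*.932+b*.362,-a*.362+b*.932,0])) for a,b in((1,1),(1,-1),(-1,-1),(-1,1))];print(z,np.round(P,1).tolist())
blue(f,.120,s)
g=arm.grab_frame("side");h=arm.grab_frame("scene")
a=cv2.resize(f[40:230,190:380],(400,400),interpolation=cv2.INTER_CUBIC);b=cv2.resize(g[170:290,230:350],(400,400),interpolation=cv2.INTER_CUBIC)
cv2.imwrite("pics/fin.png",cv2.hconcat([a,b])[:,:,::-1])
```

```text
[ 0.5579 -0.1115  0.3482] [ 3.1411 -0.0003 -1.943 ] 0.08762213667784952 [-0.2152  0.1247 -0.6953]
0.12 [[261.8, 142.1], [261.0, 102.0], [300.1, 101.9], [299.7, 142.0]]
0.132 [[260.6, 142.8], [259.7, 100.2], [301.2, 100.1], [300.7, 142.7]]
[ 259  104   40   41 1424] ((278.5, 124.0), (40.0, 39.0), 90.0)
(array([ 0.5351, -0.1803,  0.12  ]), array([0.026 , 0.026 , 0.026 , 0.0268]), array([68.7, 69.4, 68.7, 67.5])) in tool: [ 0.0723 -0.0039  0.2283]
```

View pics/fin.png

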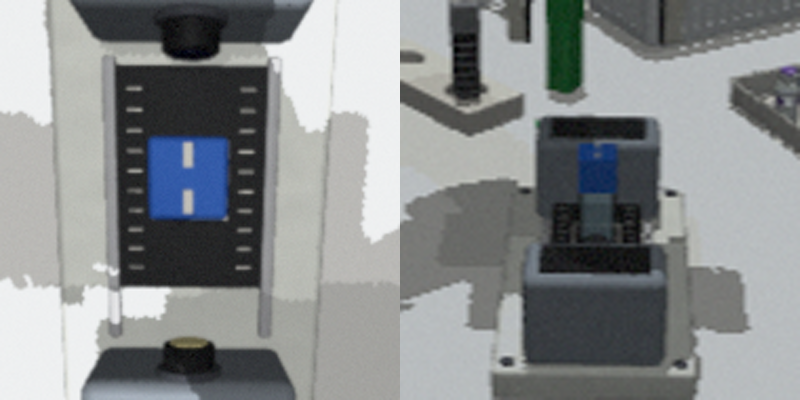

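The cell stands in the well with the bar along the beam. The cap measures 26.0 mm if its top is assumed at z = 0.120, which is the seated height.

```bash
python3 -c "
from station import arm
print(arm.get_state()['t'],arm.job_done())"
```

```text
the job is handed in; nothing more can be done
16.7667 None
```

The blue-capped cell is seated in the photometer's well and released, and I handed the job in at about 17 s. I found the well by camera, aligned the cell to it, and lowered it past the spring in small steps.

**Seating:**
- The push up from the bottom rose to about 8 N with no further travel, at the expected bottom height (TCP z 0.2686 m against 0.2687 m predicted).
- The grip had not slipped.
- Side forces read about 4 N at most.

**After release:**
- The cap top measures 26.0 mm square if taken at the seated height, so the cell is fully down.
- It is square to the reader within about 1°, and the white bar lies along the beam, so the clear faces look at the lamp and the detector.
- In the final views the carriage had not visibly moved, and the grey and green cells stand as before. The vials were outside those views; the arm never went near them.

**Small disagreement:** the camera put the cap about 2 mm from where the arm released it, within the stated calibration error.

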